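# Level the vanity shelf with its screw foot

### The arm

A 6-joint arm with a two-finger parallel gripper is mounted at the origin on the work surface. World frame = base frame: x ahead of the robot, y to its left, z up, the work surface at z = 0. Lengths are in m, angles in rad, forces in N, time in s.
With the tool pointing down it reaches from about 0.3 to 0.775 m from the base axis. Payload 14.6 kg.
Tool frame: the origin (TCP) lies at the very end of the fingers, on their centre line; the grasp point (between the pads) lies 19 mm behind it; z points along the fingers, y is the direction in which the jaws open and shut (so a half turn about z gives the same grasp; the last joint's range is limited). The gripper opens to 94 mm and grips with 3 to 60 N. Pads are 16 mm wide; open, the fingers measure 119 mm over their backs; the gripper's body (75 mm by 177 mm) begins 78 mm behind the grasp point.
Start: joints at [-1.339, 0.3, 1.521, -0, 1.321, -0.067], TCP at [0.162, -0.526, 0.205] pointing down, gripper open.
Joint ranges: [-3.03, 3.03], [-0.79, 2.21], [0.23, 2.52], [-1.04, 4.18], [0, 3.07], [-2.55, 2.55]. Speed limits (rad/s): [2.22, 2.22, 2.57, 3.14, 3.14, 3.14].

### API

Orientations are given as [roll, pitch, yaw] about the fixed x, y, z axes, in that order (R = Rz(yaw) Ry(pitch) Rx(roll)).
In Python, from station import ctrl, eyes gives the robot as it stands.
- The arm moves only by the tool jog_arm, never from a script. Its argument "moves" is a list of rows, each a list of 3 entries, a list of its own where there are three numbers: the shift along the world's x, y, z in mm, then the turn, a rotation vector about the world's x, y, z in units of 5 degrees (1.0 is 5 degrees), then the finger opening in mm, from 0 to 94. In form: [[[tx, ty, tz], [wx, wy, wz], jaw], ...]. A call has 1 to 5 rows; each row is the pose to reach, as a shift and turn from the pose commanded when the call began; what a row does not reach only later rows make up. A row lasts 1/12 s, in which the tool goes at most 41.7 mm and 7.16 degrees, less where a joint would pass 70% of its speed; a pose out of reach is approached as far as the arm can. A call with a gripper value outside its range is refused whole. The fingers move at their own pace and stop on an object; "squeeze" is the grip in N (left out, the last holds). Time passes only in rows, so rows that repeat a pose let the fingers close. It gives the time, the measured TCP pose, the force and the opening at its end, in the units of the state.
- ctrl.get_obs(): the state, without advancing time (a new reading comes with each control period).
- eyes.camera(name): name is "scene" or "side" or "wrist"; returns a dict with "frame" (400x640x3 uint8, red, green, blue), "vertical_fov" (degrees; the focal length in pixels is half the picture's height over the tangent of half this angle, whatever the lens; pixels are square), "cx", "cy" (the principal point, pixels), "eye" and "attitude" of the camera in the world; the wrist camera has in their place "hand_eye" (4x4, takes a point from camera to tool coordinates, whose origin is the TCP and whose axes are the flange's). Camera axes: x right, y down, z forward; pixel columns grow to the right and rows downward; lengths in m; the calibration is good to about 2 mm. A picture is of the moment at which its call begins: read the wrist's pose just before it. There is no depth.
- ctrl.hand_in(): hands the job in, once; it reports no verdict.
The state is a dict: "time_s": time; "qpos": joint angles; "joint_vel": joint speeds; "tau": joint torques, N m; "ee_pos": TCP position; "eef_rot": TCP orientation; "force": force on the tool from outside, world axes, zero at the start; "moment": the same for the moment, N m; "grip_width": finger opening in m.
Only numpy, scipy, OpenCV 4.12 (cv2) and the standard library are available. Lean on these libraries where they do the work, as an engineer would, in place of code of your own. Each camera call takes 0.05 s, during which the arm holds its last target.

### The job

The little bamboo shelf on the counter slopes down at its knob end: lay the red pocket spirit level on the deck, base down and lengthwise of the shelf, let it go, then turn the wing knob of the levelling foot until the bubble rests in the middle, between the two black lines. Then press the level down on the deck with steady, moderate hand pressure (about 10 N) to prove that the shelf stays level under load, and finish there, still pressing, with the bubble still between the lines. Leave the toiletries where they stand.

Things in the scene. Friction and masses are not known exactly. Their poses are not given: they have to be found in the camera images.
- level: red pocket spirit level, bar 100 mm long (its x), 22 wide (y), 30 high (z), 0.14 kg, loose, base down at any yaw; origin: centre of its underside. Middle 46 mm of its top is cut down to 16 mm height for a yellow-green vial (13 mm tube along x, its top at 28 mm) with two black rings 13.6 mm apart. A solid block with flat top (27 x 22 mm, 30 mm above the base) at each end, centres at x = +-36.5 mm
- bubble (a joint): place of the white bubble (10 mm long) in the vial, in m along the level's own +x; 0 is centred, within about 2 mm of 0 it is between the black rings. It drifts to the higher end, 4 mm per 0.01 rad of slope, stops at 13 mm and takes about 1 s to come to rest
- shelf: bamboo shelf; y runs lengthwise to the levelling foot, x across, z up. Origin: between its two plain legs, 3 mm above the counter; it can only tip about x there, on two fixed pads. Flat deck from y = -30 to 250, x = -70 to 70 mm, its top at z = 72 mm (75 mm above the counter when level). At the start the foot end is 2 to 6 mm too low. A push of 10 N sinks the deck by less than 0.5 mm
- deck (a point): point on the deck's top surface, on the middle line, 70 mm from the shelf's origin and 150 mm from the knob's axis: a good place for the level's centre; axes as the shelf's
- foot_knob: black wing knob above the deck, on the screw of the foot, y = 220 mm on the shelf. Origin: on the screw axis at the knob's underside, 4 to 13 mm over the deck. Wing: flat bar 46 mm long (its x), 10 thick (y), 7 to 30 mm above the origin. Stays where left (0.07 N m). Clockwise from above raises the foot end: each rad moves the bubble 2.3 mm towards the foot. 2 to 5 rad needed; its height stays
- brush_holder: bystander: white ceramic cup 68 mm in diameter and 95 mm high with a bamboo toothbrush leaning in it (top about 195 mm high, one piece); origin at the centre of its underside
- scalp_massager: bystander: pale green scalp massager, 78 mm in diameter, 61 mm high; origin at the centre of its underside
- roll_on: bystander: amber roll-on bottle with chrome cap, 32 mm in diameter, 93 mm high; origin at the centre of its underside
- compact_mirror: bystander: open pink compact mirror, base 72 mm in diameter, lid standing up to about 85 mm; origin at the centre of its underside

How it is judged:
On the way, in this order (a step that is already met when the one before it is completed fails the run):
1. the level lies base down on the deck, lengthwise of the shelf, let go (z of level in the frame of shelf between 0.068 and 0.076 m and x of level in the frame of shelf between -0.06 and 0.06 m and y of level in the frame of shelf between 0 and 0.16 m and angle between the x axis of level and the y axis of shelf, either way round below 0.17 rad and angle between level's own z axis and vertical below 0.08 rad and contact force between the fingers and level below 0.2 N), for 0.3 s.
2. the foot is turned until the bubble rests between the lines, the level lying free on the deck (value of joint bubble between -0.0023 and 0.0023 m and angle between shelf's own z axis and vertical below 0.008 rad and z of level in the frame of shelf between 0.068 and 0.076 m and angle between the x axis of level and the y axis of shelf, either way round below 0.17 rad and contact force between the fingers and level below 0.2 N), for 0.4 s.
At the end, for the whole second after the job is handed in: Still pressing: the gripper pushes the level (over 3 N) onto the deck with 5 to 30 N, at rest; it lies base down, wholly on the deck, within 0.17 rad of the shelf's length; the bubble is within 2.6 mm of the middle and the shelf within 0.009 rad of level (contact force between level and shelf between 5 and 30 N and contact force between the fingers and level above 3 N and value of joint bubble between -0.0026 and 0.0026 m and angle between shelf's own z axis and vertical below 0.009 rad and z of level in the frame of shelf between 0.068 and 0.076 m and x of level in the frame of shelf between -0.06 and 0.06 m and y of level in the frame of shelf between 0 and 0.16 m and angle between the x axis of level and the y axis of shelf, either way round below 0.17 rad and linear speed of level below 0.02 m/s); the arm keeps its last pose, push and grip.
It fails at once if a toiletry is knocked over or moved more than 20 mm (distance of any of brush_holder, scalp_massager, roll_on, compact_mirror from where it was at the start of the episode above 0.02 m or angle between any of brush_holder, roll_on, scalp_massager, compact_mirror's own z axis and vertical above 0.3 rad).
It also fails if it takes over 69 s, if anything falls off the work surface, if the arm or the gripper's body presses on something with over 40 N, if the wrist force passes 120 N, or if a joint passes its speed limit or range.

## Working session

There is one attempt and no reset: what is moved stays moved. The work goes in short steps, Python scripts to look and compute and a tool call to move; the robot and the scene stay as the last step left them, time stands still between calls to the robot, and variables do not carry over. Pictures are saved under pics/ and viewed, and the job is handed in when it is done.

Besides the shell and the picture viewer there is one more tool, called as name(argument=value, ...), one argument or row to a line, values as JSON. jog_arm: Moves the arm, as the interface text tells. Its arguments: {"type":"object","properties":{"moves":{"type":"array","items":{"type":"array"}},"squeeze":{"type":"number"}},"required":["moves"]}

```bash
ls; mkdir -p pics; python3 - <<'E'
from station import ctrl, eyes
import cv2
print(ctrl.get_obs())
for n in ("scene","side","wrist"):
    c=eyes.camera(n); cv2.imwrite(f"pics/{n}0.png",c["frame"][:,:,::-1]); print(n,{k:v for k,v in c.items() if k!="frame"})
E
```

```text
pics
{'time_s': 0.0, 'qpos': array([-1.33859791e+00,  3.00439110e-01,  1.52155054e+00, -9.76490117e-06,
        1.32073942e+00, -6.66146367e-02]), 'joint_vel': array([ 3.74505706e-04, -3.09221362e-04, -2.37627212e-05,  2.78203962e-03,
        1.97526701e-03, -1.11618242e-03]), 'tau': array([-1.25416813e-03, -5.31805193e+01, -3.52731764e+01,  7.07485783e-02,
        2.44888442e-02, -9.16751560e-05]), 'ee_pos': array([ 0.16183928, -0.52537742,  0.20491681]), 'eef_rot': array([-3.14045813e+00, -6.62082445e-05,  2.98815438e-01]), 'force': array([-0.04314086, -0.06985399, -0.46063082]), 'moment': array([-0.01165187, -0.05182074,  0.04598252]), 'grip_width': 0.09424599699926034}
scene {'vertical_fov': 48.61106908956131, 'cx': 320.89592982247854, 'cy': 198.9711142200216, 'eye': array([ 1.01412864, -0.68816497,  0.840608  ]), 'attitude': array([-2.3219519 , -0.01701565,  0.54545051])}
side {'vertical_fov': 52.087943303341625, 'cx': 322.1317517693189, 'cy': 203.170642553419, 'eye': array([ 0.49075699, -0.84105185,  0.74482754]), 'attitude': array([-2.24060702, -0.00659977, -0.13047208])}
wrist {'vertical_fov': 68.58387183251952, 'cx': 317.7096861416598, 'cy': 199.56307404676332, 'hand_eye': array([[ 7.07776359e-04, -9.61838108e-01, -2.73618263e-01,
         7.95648087e-02],
       [ 9.99999749e-01,  6.78015025e-04,  2.03332529e-04,
         3.28977165e-04],
       [-1.00556814e-05, -2.73618338e-01,  9.61838347e-01,
        -1.78706831e-01],
       [ 0.00000000e+00,  0.00000000e+00,  0.00000000e+00,
         1.00000000e+00]])}
```

View pics/scene0.png

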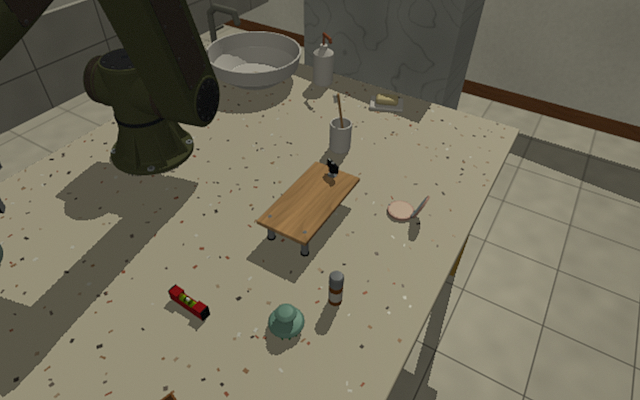

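View pics/side0.png

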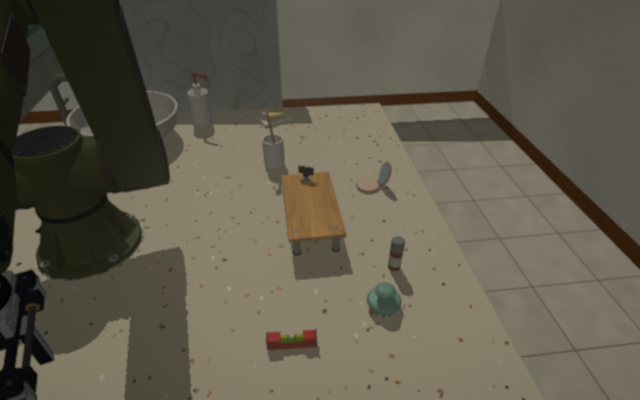

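View pics/wrist0.png

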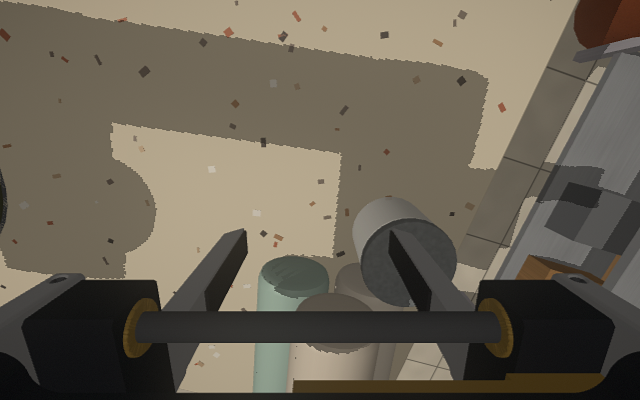

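The scene camera shows the level at (188,302), the shelf at (310,203), the knob at (333,168), the massager at (286,322) and the roll-on at (336,288). In the side view the level is at (291,340) and the knob at (306,172). The wrist view shows only counter and some bottles near the start pose.

```bash
cat > h.py <<'E'
from station import ctrl, eyes
import numpy as np, cv2
from scipy.spatial.transform import Rotation as R
def shot(n,save=None):
    o=ctrl.get_obs(); c=eyes.camera(n)
    f=c["frame"]; F=f.shape[0]/2/np.tan(np.radians(c["vertical_fov"])/2)
    if n=="wrist":
        T=np.eye(4);T[:3,:3]=R.from_euler("xyz",o["eef_rot"]).as_matrix();T[:3,3]=o["ee_pos"]
        T=T@c["hand_eye"]
    else:
        T=np.eye(4);T[:3,:3]=R.from_euler("xyz",c["attitude"]).as_matrix();T[:3,3]=c["eye"]
    v=dict(img=f[:,:,::-1].copy(),F=F,cx=c["cx"],cy=c["cy"],T=T)
    if save: cv2.imwrite(f"pics/{save}.png",v["img"])
    return v
def ray(v,p):
    d=v["T"][:3,:3]@np.array([(p[0]-v["cx"])/v["F"],(p[1]-v["cy"])/v["F"],1]); return v["T"][:3,3],d/np.linalg.norm(d)
def onz(v,p,z):
    e,d=ray(v,p); return e+d*(z-e[2])/d[2]
def tri(vps):
    A=np.zeros((3,3));b=np.zeros(3)
    for v,p in vps:
        e,d=ray(v,p);M=np.eye(3)-np.outer(d,d);A+=M;b+=M@e
    x=np.linalg.solve(A,b)
    return x,[np.linalg.norm((np.eye(3)-np.outer(d,d))@(x-e)) for e,d in (ray(v,p) for v,p in vps)]
def proj(v,X):
    c=v["T"][:3,:3].T@(np.asarray(X)-v["T"][:3,3]);return np.array([v["cx"]+v["F"]*c[0]/c[2],v["cy"]+v["F"]*c[1]/c[2]])
def redmask(img):
    h=cv2.cvtColor(img,cv2.COLOR_BGR2HSV)
    return ((((h[...,0]<8)|(h[...,0]>172))&(h[...,1]>150)&(h[...,2]>50))*255).astype(np.uint8)
def crop(v,box,k,name):
    x0,y0,x1,y1=box; cv2.imwrite(f"pics/{name}.png",cv2.resize(v["img"][y0:y1,x0:x1],None,fx=k,fy=k,interpolation=cv2.INTER_CUBIC))
E
python3 - <<'E'
from h import *
a=shot("scene");b=shot("side")
print(onz(a,(188,302),.02),onz(b,(291,340),.02))
print(tri([(a,(333,168)),(b,(306,171))]))
print('massager',tri([(a,(286,308)),(b,(385,287))]))
print('roll',tri([(a,(337,274)),(b,(398,240))]))
print('brush top',tri([(a,(338,96)),(b,(270,113))]))
print('cup',onz(a,(340,152),0), 'mirror',onz(a,(400,212),.01))
crop(a,(240,140,380,260),5.5,"sc1");crop(b,(260,150,360,250),6,"sd1")
crop(a,(155,270,235,330),8,"sc2");crop(b,(255,310,335,365),8,"sd2")
E
```

```text
[ 0.49647773 -0.36188634  0.02      ] [ 0.4951429  -0.36466828  0.02      ]
(array([0.5754052 , 0.12145142, 0.095907  ]), [np.float64(0.00033652204290847285), np.float64(0.000336522042908487)])
massager (array([ 0.70280119, -0.28692318,  0.06238633]), [np.float64(0.002244998173739116), np.float64(0.002244998173739099)])
roll (array([ 0.75847663, -0.17786295,  0.09165185]), [np.float64(0.0025045955979381513), np.float64(0.0025045955979381774)])
brush top (array([0.48594855, 0.29679022, 0.19669756]), [np.float64(0.0015836897549915377), np.float64(0.0015836897549915611)])
cup [0.49780681 0.30593048 0.        ] mirror [0.77016755 0.14920388 0.01      ]
```

View pics/sc1.png

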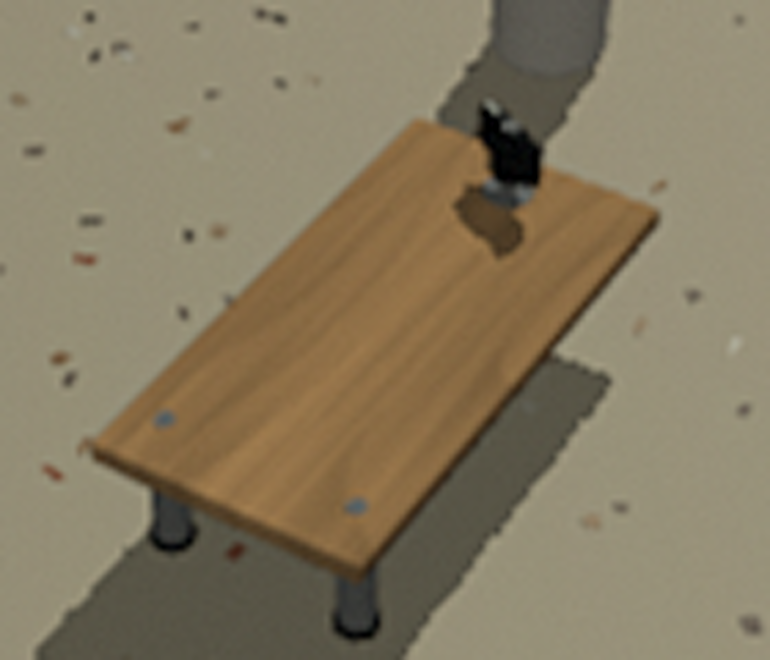

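View pics/sd1.png

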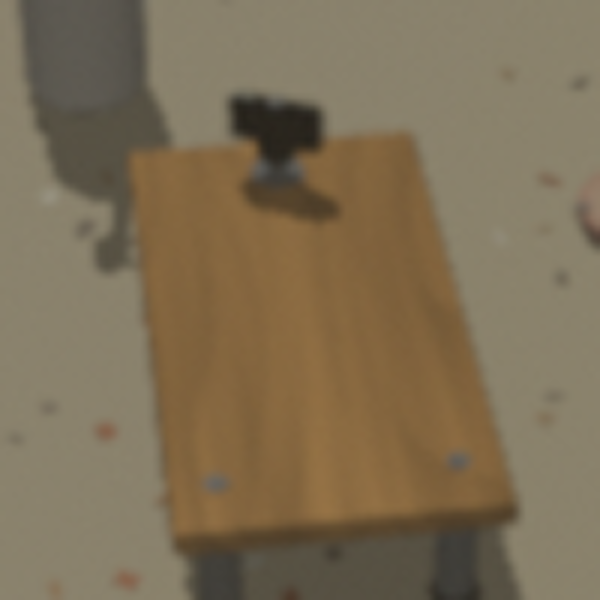

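View pics/sc2.png

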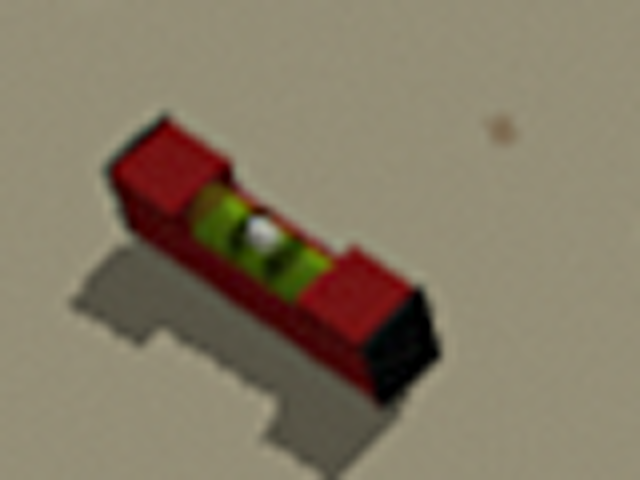

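View pics/sd2.png

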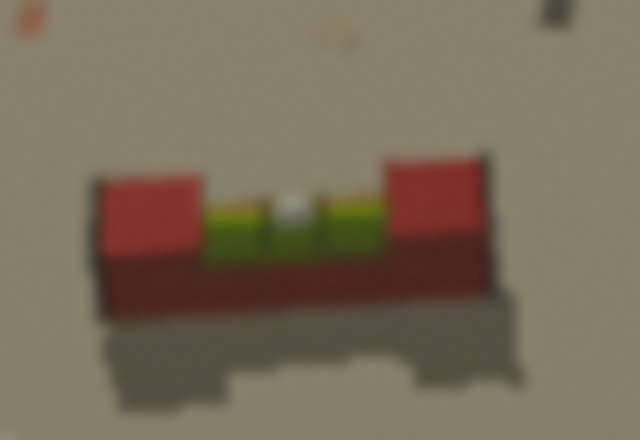

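```bash
python3 - <<'E'
from h import *
a=shot("scene");b=shot("side")
S=lambda p:np.array(p)/5.5+(240,140)-.4; D=lambda p:np.array(p)/6+(260,150)-.4
for n,p,q in [("farL",(418,120),(130,153)),("farR",(658,213),(412,133)),("nearR",(358,572),(517,510)),("nearL",(95,447),(177,538)),("screwL",(165,420),(216,484)),("screwR",(356,507),(458,461)),("wingL",(490,110),(235,100)),("wingR",(530,150),(320,112))]:
    print(n,np.round(tri([(a,S(p)),(b,D(q))])[0],4),np.round(onz(a,S(p),.075),4),np.round(onz(b,D(q),.075),4))
S=lambda p:np.array(p)/8+(155,270)-.4; D=lambda p:np.array(p)/8+(255,310)-.4
for n,p,q in [("LF",(165,118),(97,180)),("LN",(112,172),(100,255)),("RF",(422,290),(487,158)),("RN",(362,345),(490,235))]:
    print(n,np.round(tri([(a,S(p)),(b,D(q))])[0],4),np.round(onz(a,S(p),.03),4),np.round(onz(b,D(q),.03),4))
E
```

```text
farL [0.5052 0.147  0.0708] [0.5078 0.1428 0.075 ] [0.5052 0.1406 0.075 ]
farR [0.643  0.1471 0.0713] [0.6445 0.1435 0.075 ] [0.6422 0.1412 0.075 ]
nearR [ 0.6459 -0.1279  0.0736] [ 0.646  -0.1279  0.075 ] [ 0.6458 -0.1306  0.075 ]
nearL [ 0.5094 -0.1278  0.0736] [ 0.5099 -0.1282  0.075 ] [ 0.5095 -0.1301  0.075 ]
screwL [ 0.5271 -0.1002  0.0759] [ 0.5259 -0.0985  0.075 ] [ 0.5273 -0.1004  0.075 ]
screwR [ 0.6265 -0.0992  0.0763] [ 0.6255 -0.0975  0.075 ] [ 0.6269 -0.0985  0.075 ]
wingL [0.5557 0.1315 0.108 ] [0.5344 0.1695 0.075 ] [0.5592 0.1807 0.075 ]
wingR [0.5929 0.1051 0.1164] [0.5678 0.1523 0.075 ] [0.5998 0.165  0.075 ]
LF [ 0.4479 -0.3477  0.0314] [ 0.4468 -0.3469  0.03  ] [ 0.448  -0.3471  0.03  ]
LN [ 0.448  -0.3681  0.0301] [ 0.4475 -0.3675  0.03  ] [ 0.4482 -0.3686  0.03  ]
RF [ 0.5456 -0.3529  0.0314] [ 0.5442 -0.3514  0.03  ] [ 0.546  -0.3531  0.03  ]
RN [ 0.5436 -0.3741  0.0309] [ 0.5422 -0.3723  0.03  ] [ 0.5441 -0.3751  0.03  ]
```

jog_arm(
  moves=[
    [[40, 18, 10], [0, 0, -1], 94],
    [[78, 36, 10], [0, 0, -2], 94],
    [[116, 54, 10], [0, 0, -3], 94],
    [[154, 72, 10], [0, 0, -4.05], 94],
    [[192, 90, 10], [0, 0, -4.05], 94],
  ],
)

```text
time_s: 0.77
ee_pos: [0.3511, -0.4366, 0.2156]
eef_rot: [3.141, -0.0, -0.061]
force: [0.1, -0.7, -0.4]
grip_width: 0.094
```

jog_arm(
  moves=[
    [[36, 18, -10], [0, 0, 0], 94],
    [[72, 36, -20], [0, 0, 0], 94],
    [[108, 54, -30], [0, 0, 0], 94],
    [[142, 74, -40], [0, 0, 0], 94],
    [[142, 74, -40], [0, 0, 0], 94],
  ],
)

```text
time_s: 1.18
ee_pos: [0.4956, -0.3594, 0.1729]
eef_rot: [-3.139, 0.002, -0.05]
force: [-0.5, 0.9, 0.0]
grip_width: 0.0942
```

```bash
python3 - <<'E'
from h import *
o=ctrl.get_obs();print(o["time_s"],o["ee_pos"],o["eef_rot"],o["qpos"],o["force"])
v=shot("wrist","w1")
E
```

```text
1.1833 [ 0.49557444 -0.35940283  0.17286486] [-3.13905676e+00  1.79369704e-03 -4.97503746e-02] [-6.87706576e-01  4.66219321e-01  1.36946222e+00  1.00309248e-03
  1.30886241e+00  9.32581220e-01] [-0.4601724   0.91346898  0.04673325]
```

View pics/w1.png

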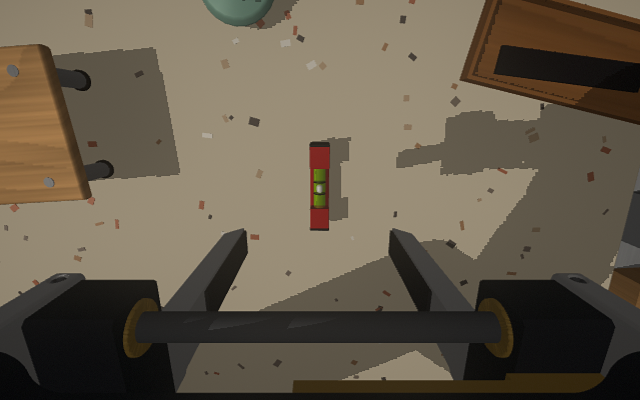

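The wrist view shows the level vertical in the picture, from (319,142) to (319.5,230), with the bubble at (320,188) and the shelf at the left.

```bash
python3 - <<'E'
from h import *
v=shot("wrist"); m=redmask(v["img"]); 
n,l,s,c=cv2.connectedComponentsWithStats(m)
i=[k for k in range(1,n) if s[k][4]>60]; print([(s[k],c[k]) for k in i])
ys,xs=np.nonzero(m[130:240,300:340]); P=np.stack([xs+300,ys+130],1).astype(np.float32)
r=cv2.minAreaRect(P);bx=cv2.boxPoints(r);print(bx)
Q=np.array([onz(v,p,.03) for p in bx]);print(Q.round(4),Q.mean(0))
for p in [(319.5,142),(319.5,230)]: print(onz(v,p,.03))
o=ctrl.get_obs();print(o["ee_pos"],o["eef_rot"])
E
```

```text
[(array([308, 145,  20,  60, 633], dtype=int32), array([317.38546603, 165.20537125])), (array([309, 205,  18,  22, 362], dtype=int32), array([317.54696133, 216.43922652]))]
[[308. 145.]
 [327. 145.]
 [327. 226.]
 [308. 226.]]
[[ 0.5433 -0.3534  0.03  ]
 [ 0.5423 -0.374   0.03  ]
 [ 0.4485 -0.3702  0.03  ]
 [ 0.4496 -0.3479  0.03  ]] [ 0.49588833 -0.36137511  0.03      ]
[ 0.54587114 -0.36604766  0.03      ]
[ 0.4438585  -0.36112894  0.03      ]
[ 0.49223221 -0.36269072  0.17465734] [-3.14087911e+00  1.15543494e-03 -5.22811225e-02]
```

jog_arm(
  moves=[
    [[0, 0, -40], [0, 0, 0], 60],
    [[0, 0, -80], [0, 0, 0], 60],
    [[0, 0, -115], [0, 0, 0], 60],
    [[0, 0, -145], [0, 0, 0], 60],
    [[0, 0, -145], [0, 0, 0], 60],
  ],
)

```text
time_s: 1.7
ee_pos: [0.4882, -0.3628, 0.0252]
eef_rot: [-3.137, 0.007, -0.056]
force: [0.5, 0.6, -1.5]
grip_width: 0.0639
```

jog_arm(
  moves=[
    [[0, 0, -10], [0, 0, 0], 60],
    [[0, 0, -20], [0, 0, 0], 60],
    [[0, 0, -25], [0, 0, 0], 60],
    [[0, 0, -25], [0, 0, 0], 60],
    [[0, 0, -25], [0, 0, 0], 60],
  ],
)

```text
time_s: 2.12
ee_pos: [0.4919, -0.364, 0.0063]
eef_rot: [3.141, -0.001, -0.055]
force: [-0.9, -0.4, 1.3]
grip_width: 0.0597
```

```bash
python3 - <<'E'
from h import *
o=ctrl.get_obs();print(o["time_s"],o["ee_pos"],o["eef_rot"],o["force"],o["grip_width"])
v=shot("wrist","w2")
E
```

```text
2.1167 [ 0.49185144 -0.36400528  0.00628555] [ 3.14092505e+00 -8.43811456e-04 -5.46706379e-02] [-0.87349659 -0.3961185   1.27728897] 0.0596773926516333
```

View pics/w2.png

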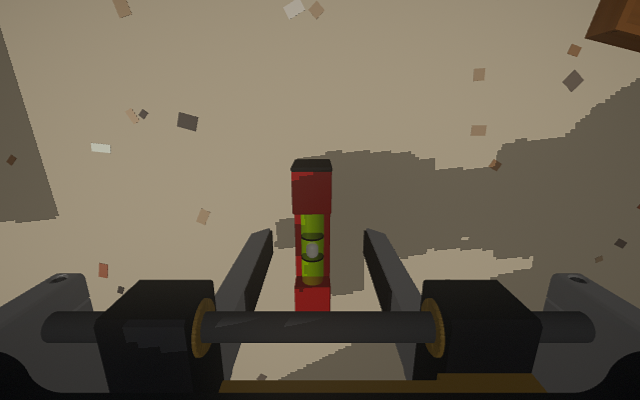

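The level lies between the open fingers, which stand beside the vial (level centre about (313,250)). I shift 4 mm to centre and close.

jog_arm(
  moves=[
    [[4, 2, -1], [0, 0, 0], 50],
    [[4, 2, -1], [0, 0, 0], 10],
    [[4, 2, -1], [0, 0, 0], 10],
    [[4, 2, -1], [0, 0, 0], 10],
    [[4, 2, -1], [0, 0, 0], 10],
  ],
  squeeze=25,
)

```text
time_s: 2.58
ee_pos: [0.4956, -0.3617, 0.0045]
eef_rot: [3.142, -0.0, -0.055]
force: [0.1, -0.6, 0.1]
grip_width: 0.03
```

jog_arm(
  moves=[
    [[0, 0, 0], [0, 0, 0], 10],
    [[0, 0, 0], [0, 0, 0], 10],
    [[0, 0, 0], [0, 0, 0], 10],
  ],
)

```text
time_s: 2.83
ee_pos: [0.4956, -0.3617, 0.0045]
eef_rot: [3.142, -0.0, -0.055]
force: [0.1, -0.5, 0.8]
grip_width: 0.022
```

jog_arm(
  moves=[
    [[0, 0, 20], [0, 0, 0], 10],
    [[0, 0, 50], [0, 0, 0], 10],
    [[0, 0, 85], [0, 0, 1.3], 10],
    [[0, 10, 120], [0, 0, 2.6], 10],
    [[0, 35, 145], [0, 0, 3.9], 10],
  ],
)

```text
time_s: 3.25
ee_pos: [0.4956, -0.3284, 0.1523]
eef_rot: [3.139, -0.001, 0.289]
force: [0.9, 0.4, -1.0]
grip_width: 0.0219
```

jog_arm(
  moves=[
    [[5, 25, 10], [0, 0, 1.3], 10],
    [[15, 60, 10], [0, 0, 2.6], 10],
    [[25, 95, 10], [0, 0, 3.9], 10],
    [[35, 130, 10], [0, 0, 5.2], 10],
    [[45, 165, 10], [0, 0, 6.5], 10],
  ],
)

```text
time_s: 3.67
ee_pos: [0.5406, -0.1601, 0.1595]
eef_rot: [3.142, 0.0, 0.858]
force: [0.7, 0.0, -1.3]
grip_width: 0.0214
```

jog_arm(
  moves=[
    [[10, 35, 0], [0, 0, 1.3], 10],
    [[20, 70, 0], [0, 0, 2.6], 10],
    [[30, 105, 0], [0, 0, 3.9], 10],
    [[35, 130, 0], [0, 0, 5.2], 10],
    [[35, 132, 0], [0, 0, 6.5], 10],
  ],
)

```text
time_s: 4.08
ee_pos: [0.576, -0.0256, 0.1592]
eef_rot: [-3.141, -0.001, 1.429]
force: [0.3, 0.5, -2.5]
grip_width: 0.0215
```

jog_arm(
  moves=[
    [[0, 0, -10], [0, 0, 1], 10],
    [[0, 0, -20], [0, 0, 1.85], 10],
    [[0, 0, -30], [0, 0, 1.85], 10],
    [[0, 0, -40], [0, 0, 1.85], 10],
    [[0, 0, -40], [0, 0, 1.85], 10],
  ],
)

```text
time_s: 4.5
ee_pos: [0.5746, -0.0297, 0.1171]
eef_rot: [-3.138, -0.0, 1.579]
force: [-0.7, 0.1, -2.4]
grip_width: 0.0219
```

```bash
python3 - <<'E'
from h import *
o=ctrl.get_obs();print(o["time_s"],o["ee_pos"],o["eef_rot"],o["force"],o["grip_width"])
a=shot("scene");b=shot("side")
crop(a,(240,120,380,260),4,"sc3");crop(b,(250,130,370,250),5,"sd3")
E
```

```text
4.5 [ 0.57463272 -0.02969792  0.11714705] [-3.13835409e+00 -4.04662026e-04  1.57880263e+00] [-0.73833818  0.12194851 -2.43934352] 0.02185172455645078
```

View pics/sc3.png

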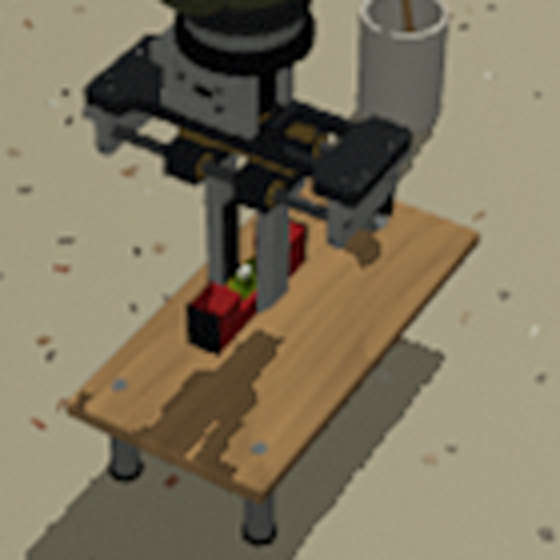

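View pics/sd3.png

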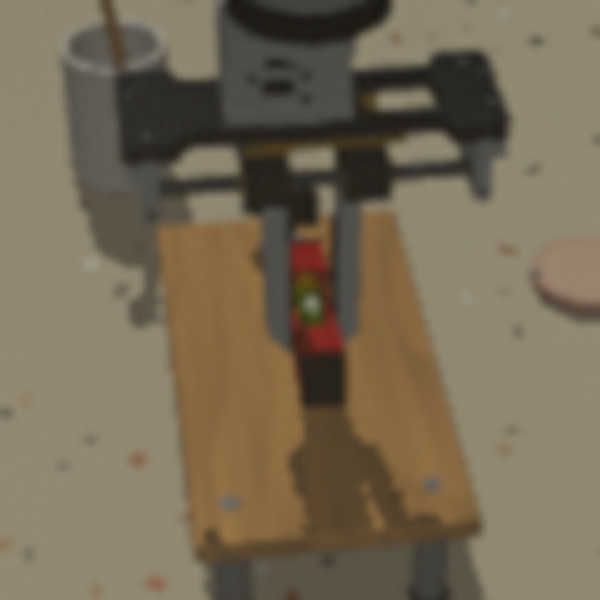

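The level is held over the deck's middle line, lengthwise, with the knob clear behind it. I lower it next.

jog_arm(
  moves=[
    [[1, 1, -15], [0, 0, 0], 10],
    [[1, 1, -28], [0, 0, 0], 10],
    [[1, 1, -34], [0, 0, 0], 10],
    [[1, 1, -36], [0, 0, 0], 10],
    [[1, 1, -36], [0, 0, 0], 10],
  ],
)

```text
time_s: 5.02
ee_pos: [0.5767, -0.0287, 0.0837]
eef_rot: [3.142, -0.0, 1.581]
force: [-0.8, 0.6, -1.2]
grip_width: 0.022
```

jog_arm(
  moves=[
    [[0, 0, -1], [0, 0, 0], 10],
    [[0, 0, -2], [0, 0, 0], 10],
    [[0, 0, -2], [0, 0, 0], 10],
    [[0, 0, -2], [0, 0, 0], 10],
  ],
)

```text
time_s: 5.35
ee_pos: [0.5767, -0.0287, 0.0818]
eef_rot: [3.141, 0.0, 1.582]
force: [-0.7, -0.7, -0.7]
grip_width: 0.0218
```

jog_arm(
  moves=[
    [[0, 0, -1], [0, 0, 0], 10],
    [[0, 0, -1], [0, 0, 0], 10],
    [[0, 0, -2], [0, 0, 0], 10],
    [[0, 0, -2], [0, 0, 0], 10],
  ],
)

```text
time_s: 5.68
ee_pos: [0.5765, -0.0287, 0.0793]
eef_rot: [-3.141, -0.0, 1.582]
force: [0.1, -0.0, -1.2]
grip_width: 0.022
```

jog_arm(
  moves=[
    [[0, 0, -1], [0, 0, 0], 10],
    [[0, 0, -1], [0, 0, 0], 10],
    [[0, 0, -1], [0, 0, 0], 10],
  ],
)

```text
time_s: 5.93
ee_pos: [0.5767, -0.0286, 0.0786]
eef_rot: [3.141, -0.0, 1.582]
force: [-0.6, 1.1, 2.1]
grip_width: 0.0218
```

jog_arm(
  moves=[
    [[0, 0, 0], [0, 0, 0], 30],
    [[0, 0, 0], [0, 0, 0], 40],
    [[0, 0, 0], [0, 0, 0], 50],
    [[0, 0, 0], [0, 0, 0], 50],
    [[0, 0, 20], [0, 0, 0], 50],
  ],
)

```text
time_s: 6.35
ee_pos: [0.5749, -0.0285, 0.0954]
eef_rot: [-3.136, -0.001, 1.582]
force: [-0.1, -0.4, -0.8]
grip_width: 0.0491
```

jog_arm(
  moves=[
    [[0, 0, 30], [0, 0, 0], 50],
    [[0, 0, 60], [0, 0, 0], 60],
    [[0, 0, 95], [0, 0, 0], 60],
    [[0, 0, 115], [0, 0, 0], 60],
    [[0, 0, 115], [0, 0, 0], 60],
  ],
)

```text
time_s: 6.77
ee_pos: [0.5781, -0.0288, 0.2184]
eef_rot: [3.134, 0.001, 1.582]
force: [0.4, -0.2, -0.3]
grip_width: 0.0602
```

jog_arm(
  moves=[
    [[0, 0, 0], [0, 0, 0], 60],
    [[0, 0, 0], [0, 0, 0], 60],
    [[0, 0, 0], [0, 0, 0], 60],
    [[0, 0, 0], [0, 0, 0], 60],
    [[0, 0, 0], [0, 0, 0], 60],
  ],
)

```text
time_s: 7.18
ee_pos: [0.5764, -0.0286, 0.2126]
eef_rot: [-3.14, -0.0, 1.582]
force: [-0.1, -0.5, -0.7]
grip_width: 0.0604
```

```bash
python3 - <<'E'
from h import *
o=ctrl.get_obs();print(o["time_s"],o["ee_pos"],o["eef_rot"],o["force"],o["grip_width"])
v=shot("wrist","w4")
E
```

```text
7.1833 [ 0.57636744 -0.02864743  0.21258489] [-3.14019260e+00 -1.46803334e-04  1.58159805e+00] [-0.12911007 -0.47349568 -0.74047689] 0.060350697141536486
```

View pics/w4.png

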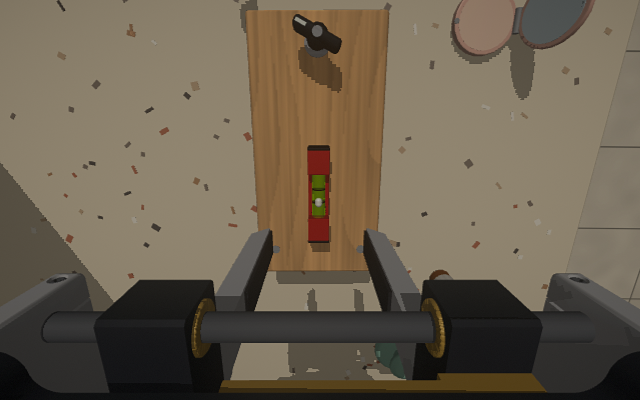

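The wrist view shows the level lengthwise on the deck, (318,146) to (318,242), with the bubble near (318,202), off to the low-row end. The knob cap is at (317,32), and the wing runs from (294,17) to (341,49).

```bash
cat >> h.py <<'E'
def wingmask(v,box,thr=50):
    x0,y0,x1,y1=box; g=v["img"].max(2)[y0:y1,x0:x1]; m=(g<thr).astype(np.uint8)
    n,l,s,c=cv2.connectedComponentsWithStats(m); k=1+np.argmax(s[1:,4]); ys,xs=np.nonzero(l==k)
    P=np.stack([xs+x0,ys+y0],1).astype(np.float32); return P
E
python3 - <<'E'
from h import *
v=shot("wrist"); a=shot("scene"); b=shot("side")
cv2.imwrite("pics/w5.png",np.hstack([cv2.resize(v["img"][0:100,270:370],None,fx=4,fy=4,interpolation=cv2.INTER_CUBIC),cv2.resize(v["img"][140:250,290:346][:100],None,fx=4,fy=4,interpolation=cv2.INTER_CUBIC)]))
crop(a,(310,150,360,190),12,"sc5");crop(b,(285,150,330,190),12,"sd5")
P=wingmask(v,(280,5,350,60));r=cv2.minAreaRect(P);print(r,cv2.boxPoints(r))
i=v["img"][140:250,318].astype(int)
for k in range(30,75,1): print(140+k,i[k],end="; ")
# level
m=redmask(v["img"]);ys,xs=np.nonzero(m[135:250,300:340]);r=cv2.minAreaRect(np.stack([xs+300,ys+135],1).astype(np.float32));bx=cv2.boxPoints(r);print(bx);Q=np.array([onz(v,p,.104) for p in bx]);print(Q,Q.mean(0))
E
```

```text
((314.9778747558594, 34.66813659667969), (55.97289276123047, 25.4935359954834), 41.18592834472656) [[285.52213    25.83185  ]
 [302.30972     6.6460114]
 [344.43362    43.504425 ]
 [327.64603    62.69026  ]]
170 [ 20  29 115]; 171 [ 20  28 115]; 172 [ 21  29 115]; 173 [ 22  28 118]; 174 [18 20 86]; 175 [  8 101  80]; 176 [  7 100  80]; 177 [ 8 99 81]; 178 [ 8 98 81]; 179 [ 7 98 80]; 180 [ 9 98 81]; 181 [ 6 97 80]; 182 [ 8 98 81]; 183 [ 9 98 81]; 184 [ 6 97 80]; 185 [ 8 98 81]; 186 [ 6 98 81]; 187 [ 8 90 74]; 188 [13 61 54]; 189 [13 61 55]; 190 [14 18 30]; 191 [ 8 99 81]; 192 [ 6 98 80]; 193 [ 8 98 80]; 194 [ 8 98 80]; 195 [ 9 97 79]; 196 [ 5 97 78]; 197 [22 99 85]; 198 [128 152 154]; 199 [158 170 172]; 200 [165 173 172]; 201 [141 155 160]; 202 [135 148 154]; 203 [135 148 154]; 204 [138 151 157]; 205 [123 134 139]; 206 [ 96  98 105]; 207 [20 93 77]; 208 [ 3 97 78]; 209 [ 5 96 79]; 210 [ 7 98 80]; 211 [ 7 97 80]; 212 [ 7 96 79]; 213 [ 8 97 80]; 214 [ 7 99 79]; [[308. 150.]
 [329. 150.]
 [329. 240.]
 [308. 240.]]
[[ 0.56627205  0.01899415  0.104     ]
 [ 0.58669064  0.01923239  0.104     ]
 [ 0.58878284 -0.07544628  0.104     ]
 [ 0.56650921 -0.07571318  0.104     ]] [ 0.57706368 -0.02823323  0.104     ]
```

View pics/w5.png

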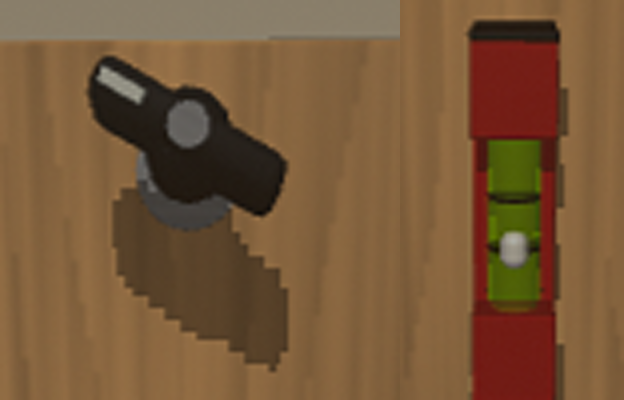

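View pics/sc5.png

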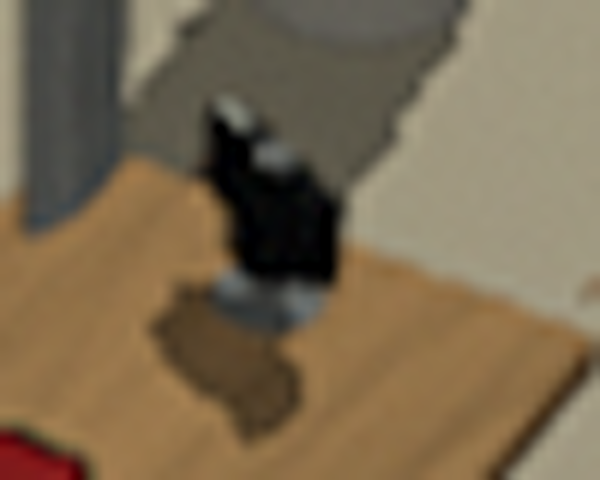

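View pics/sd5.png

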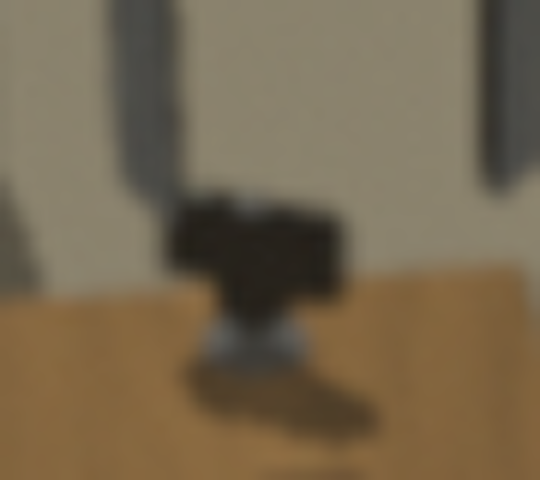

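```bash
python3 - <<'E'
from h import *
v=shot("wrist"); a=shot("scene"); b=shot("side")
print(tri([(v,(316.8,30.8)),(a,(332.4,162.6)),(b,(305.6,166.9))]))
for z in (.105,.11,.115):
  # wing top corner-ish endpoints: ends midpoints of wing top
  L=onz(v,(270+100/4,70/4),z);Rr=onz(v,(270+272/4,185/4),z);c=onz(v,(316.8,30.8),z)
  print(z,L,Rr,c,np.linalg.norm(L-Rr),np.arctan2((Rr-L)[1],(Rr-L)[0]))
E
```

```text
(array([0.57379105, 0.12044285, 0.11227311]), [np.float64(0.00026534585060356035), np.float64(0.0012055386234435111), np.float64(0.0012623084668985356)])
0.105 [0.55495994 0.13252825 0.105     ] [0.59281362 0.1104698  0.105     ] [0.57391344 0.1224743  0.105     ] 0.04381182611284311 -0.5276236784017295
0.11 [0.55531967 0.13110347 0.11      ] [0.59251366 0.10942944 0.11      ] [0.57394286 0.12122474 0.11      ] 0.04304830760191648 -0.5276236784017302
0.115 [0.5556794  0.12967869 0.115     ] [0.5922137  0.10838908 0.115     ] [0.57397227 0.11997517 0.115     ] 0.042284789090990045 -0.5276236784017283
```

jog_arm(
  moves=[
    [[0, 30, 0], [0, 0, 1.3], 40],
    [[0, 65, 0], [0, 0, 2.6], 40],
    [[-1, 100, 0], [0, 0, 3.9], 40],
    [[-2, 130, -10], [0, 0, 5.2], 40],
    [[-3, 149, -20], [0, 0, 6.5], 40],
  ],
)

```text
time_s: 7.95
ee_pos: [0.5735, 0.123, 0.1937]
eef_rot: [3.14, 0.0, 2.156]
force: [0.6, 1.0, -0.6]
grip_width: 0.0399
```

jog_arm(
  moves=[
    [[0, 0, -10], [0, 0, 1.3], 40],
    [[0, 0, -15], [0, 0, 2.6], 40],
    [[0, 0, -20], [0, 0, 3.9], 40],
    [[0, 0, -20], [0, 0, 5.3], 40],
    [[0, 0, -20], [0, 0, 5.3], 40],
  ],
)

```text
time_s: 8.37
ee_pos: [0.5735, 0.1204, 0.1731]
eef_rot: [-3.141, -0.0, 2.617]
force: [0.2, 0.2, 0.1]
grip_width: 0.0401
```

jog_arm(
  moves=[
    [[0, 0, 0], [0, 0, 0], 40],
    [[0, 0, 0], [0, 0, 0], 40],
    [[0, 0, 0], [0, 0, 0], 40],
  ],
)

```text
time_s: 8.62
ee_pos: [0.5737, 0.1203, 0.1737]
eef_rot: [3.141, 0.0, 2.608]
force: [-0.8, 0.0, -0.3]
grip_width: 0.0401
```

```bash
python3 - <<'E'
from h import *
o=ctrl.get_obs();print(o["time_s"],o["ee_pos"],o["eef_rot"],o["force"],o["grip_width"])
v=shot("wrist","w6")
print(proj(v,o["ee_pos"]))
E
```

```text
8.6167 [0.57367501 0.12029173 0.17365235] [3.14139520e+00 2.84555189e-04 2.60833875e+00] [-0.84035075  0.02394176 -0.27077343] 0.04010883835501388
[318.21947943 241.5943281 ]
```

View pics/w6.png

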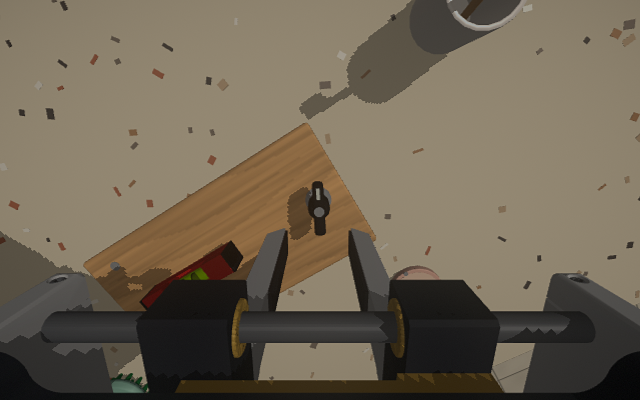

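The wing lies along the picture's vertical, (318,183) to (320,233), with its cap at (319,212), midway between the fingers.

```bash
python3 - <<'E'
from h import *
v=shot("wrist")
print(onz(v,(319,212),.112)); L=onz(v,(317.8,183),.111);Rr=onz(v,(320,234),.111);print(L,Rr,(L+Rr)/2,np.arctan2(*(Rr-L)[1::-1]))
E
```

```text
[0.5739198  0.12106173 0.112     ]
[0.55152799 0.13303492 0.111     ] [0.59233596 0.11128675 0.111     ] [0.57193197 0.12216083 0.111     ] -0.4896504258442547
```

jog_arm(
  moves=[
    [[0, 0, -30], [0, 0, 0], 40],
    [[0, 0, -50], [0, 0, 0], 40],
    [[0, 0, -65], [0, 0, 0], 40],
    [[0, 0, -75], [0, 0, 0], 40],
    [[0, 0, -82], [0, 0, 0], 40],
  ],
)

```text
time_s: 9.13
ee_pos: [0.5734, 0.1203, 0.0905]
eef_rot: [-3.141, -0.001, 2.611]
force: [0.6, 0.8, 0.6]
grip_width: 0.0402
```

jog_arm(
  moves=[
    [[0, 0, 0], [0, 0, 0], 25],
    [[0, 0, 0], [0, 0, 0], 25],
    [[0, 0, 0], [0, 0, 0], 25],
    [[0, 0, 0], [0, 0, 0], 25],
  ],
)

```text
time_s: 9.47
ee_pos: [0.574, 0.1204, 0.0924]
eef_rot: [3.141, 0.001, 2.611]
force: [0.9, 0.4, 1.2]
grip_width: 0.0253
```

```bash
python3 - <<'E'
from h import *
v=shot("wrist","w7");a=shot("scene");b=shot("side");crop(a,(300,130,370,200),8,"sc7");crop(b,(270,130,340,200),8,"sd7")
E
```

```text
(no output)
```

View pics/w7.png

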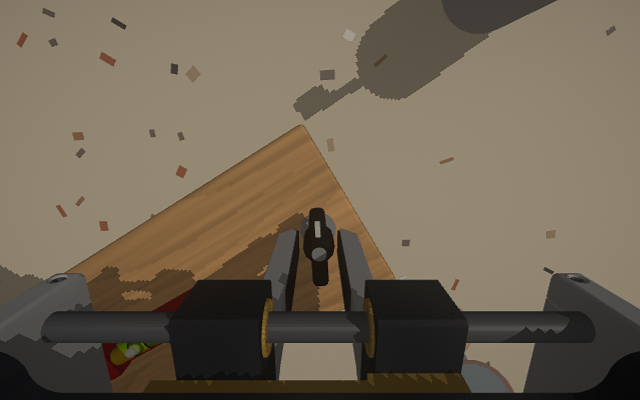

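View pics/sd7.png

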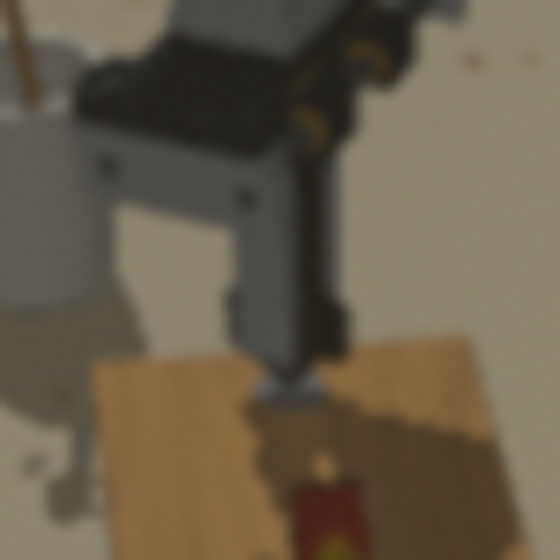

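The wing sits centred between the fingers at (318,245), clear of the flange below. I close on it.

jog_arm(
  moves=[
    [[0, 0, 0], [0, 0, 0.4], 2],
    [[0, 0, 0], [0, 0, 0.4], 2],
    [[0, 0, 0], [0, 0, 0.4], 2],
    [[0, 0, 0], [0, 0, 0.4], 2],
    [[0, 0, 0], [0, 0, 0.4], 2],
  ],
  squeeze=35,
)

```text
time_s: 10.03
ee_pos: [0.5737, 0.1205, 0.0917]
eef_rot: [3.141, 0.0, 2.646]
force: [0.1, 1.3, 2.4]
grip_width: 0.0097
```

jog_arm(
  moves=[
    [[0, 0, 0.1], [0, 0, -1.2], 2],
    [[0, 0, 0.3], [0, 0, -2.4], 2],
    [[0, -0.1, 0.4], [0, 0, -3.6], 2],
    [[0, -0.2, 0.5], [0, 0, -4.8], 2],
    [[0, -0.3, 0.7], [0, 0, -6], 2],
  ],
)

```text
time_s: 10.45
ee_pos: [0.5736, 0.1201, 0.0917]
eef_rot: [-3.142, -0.0, 2.117]
force: [2.6, 1.6, -6.1]
grip_width: 0.0099
```

jog_arm(
  moves=[
    [[0, 0, 0.1], [0, 0, -1.2], 2],
    [[0, 0, 0.3], [0, 0, -2.4], 2],
    [[0, -0.1, 0.4], [0, 0, -3.6], 2],
    [[0, -0.2, 0.5], [0, 0, -4.8], 2],
    [[0, -0.3, 0.7], [0, 0, -6], 2],
  ],
)

```text
time_s: 10.87
ee_pos: [0.5734, 0.1198, 0.0918]
eef_rot: [-3.141, -0.0, 1.593]
force: [4.4, 2.0, -11.7]
grip_width: 0.0099
```

```bash
python3 - <<'E'
from h import *
o=ctrl.get_obs();print(o["time_s"],o["ee_pos"],o["eef_rot"],o["force"],o["moment"],o["qpos"])
v=shot("wrist","w8")
E
```

```text
10.8667 [0.57339556 0.11981097 0.09182974] [-3.14082931e+00 -6.77158848e-05  1.59345842e+00] [  4.37036939   1.98966764 -11.74771115] [ 0.36797261 -1.0453762   0.04678014] [1.43390992e-01 4.91955289e-01 1.53184122e+00 1.76945376e-04
 1.11854578e+00 1.20651494e-01]
```

View pics/w8.png

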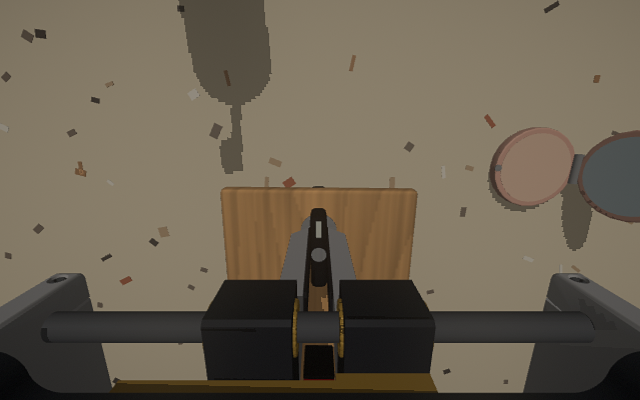

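The wing turned with the fingers, and the wing is still gripped. The −12 N shows the knob itself does not rise, so I take out my lift and go on turning.

jog_arm(
  moves=[
    [[0, 0, -0.5], [0, 0, -1.2], 2],
    [[0, 0, -1], [0, 0, -2.4], 2],
    [[0, 0.2, -1.5], [0, 0, -3.6], 2],
    [[0, 0.3, -1.5], [0, 0, -4.8], 2],
    [[0, 0.3, -1.5], [0, 0, -6], 2],
  ],
)

```text
time_s: 11.33
ee_pos: [0.5738, 0.1199, 0.0917]
eef_rot: [3.141, -0.0, 1.073]
force: [0.7, -0.7, 1.0]
grip_width: 0.0095
```

jog_arm(
  moves=[
    [[0, 0, 0], [0, 0, -1.2], 2],
    [[0, 0, 0], [0, 0, -2.4], 2],
    [[0, 0, 0], [0, 0, -3.6], 2],
    [[0, 0, 0], [0, 0, -4.8], 2],
    [[0, 0, 0], [0, 0, -6], 2],
  ],
)

```text
time_s: 11.75
ee_pos: [0.5738, 0.1198, 0.0917]
eef_rot: [3.141, -0.0, 0.549]
force: [0.2, -1.5, 1.9]
grip_width: 0.0098
```

```bash
python3 - <<'E'
from h import *
o=ctrl.get_obs();print(o["time_s"],o["ee_pos"],o["eef_rot"],o["force"],o["moment"],o["qpos"])
a=shot("scene");b=shot("side");crop(a,(270,130,370,230),6,"sc9");crop(b,(270,130,350,210),7,"sd9")
E
```

```text
11.75 [0.57377801 0.11978666 0.09171307] [ 3.14099033e+00 -2.78151806e-04  5.49049257e-01] [ 0.19606146 -1.54132773  1.89490876] [-0.34346794 -0.13704637  0.0814468 ] [ 1.43535343e-01  4.92186658e-01  1.53179266e+00 -4.93686980e-04
  1.11712018e+00  1.16549876e+00]
```

View pics/sc9.png

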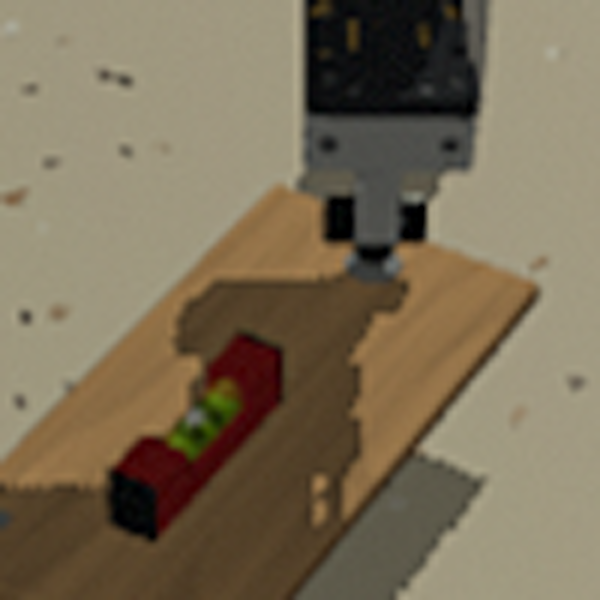

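View pics/sd9.png

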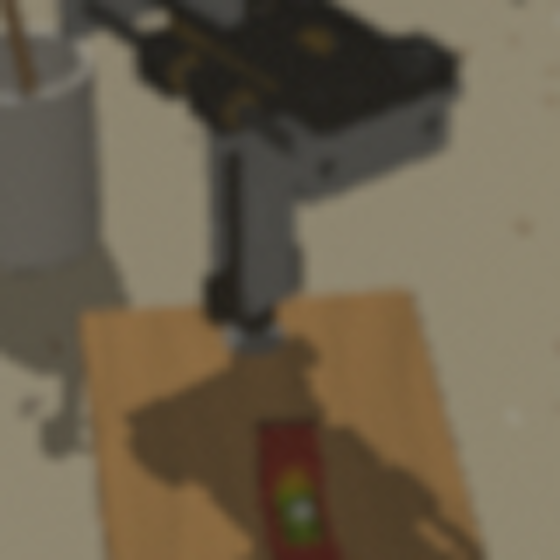

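The bubble has moved towards the middle. I turn the remaining 10 units.

jog_arm(
  moves=[
    [[0, 0, 0], [0, 0, -1.2], 2],
    [[0, 0, 0], [0, 0, -2.4], 2],
    [[0, 0, 0], [0, 0, -3.6], 2],
    [[0, 0, 0], [0, 0, -4.8], 2],
    [[0, 0, 0], [0, 0, -6], 2],
  ],
)

```text
time_s: 12.27
ee_pos: [0.5738, 0.1198, 0.0917]
eef_rot: [3.141, -0.001, 0.029]
force: [0.2, -1.6, 2.1]
grip_width: 0.0097
```

jog_arm(
  moves=[
    [[0, 0, 0], [0, 0, -1.2], 2],
    [[0, 0, 0], [0, 0, -2.4], 2],
    [[0, 0, 0], [0, 0, -3.6], 2],
    [[0, 0, 0], [0, 0, -4], 2],
    [[0, 0, 0], [0, 0, -4], 2],
  ],
)

```text
time_s: 12.68
ee_pos: [0.5737, 0.1197, 0.0917]
eef_rot: [3.141, -0.001, -0.318]
force: [0.9, -3.0, 3.5]
grip_width: 0.0097
```

jog_arm(
  moves=[
    [[0, 0, 0], [0, 0, 0], 30],
    [[0, 0, 0], [0, 0, 0], 30],
    [[0, 0, 0], [0, 0, 0], 30],
    [[0, 0, 20], [0, 0, 0], 40],
    [[0, 0, 50], [0, 0, 0], 40],
  ],
)

```text
time_s: 13.1
ee_pos: [0.5721, 0.12, 0.1392]
eef_rot: [3.139, 0.005, -0.319]
force: [0.3, 0.2, 0.5]
grip_width: 0.0387
```

jog_arm(
  moves=[
    [[0, -20, 40], [0, 0, 1.2], 40],
    [[0, -50, 60], [0, 0, 2.4], 40],
    [[0, -80, 70], [0, 0, 3.6], 40],
    [[1, -110, 70], [0, 0, 4.8], 40],
    [[2, -140, 70], [0, 0, 5], 40],
  ],
)

```text
time_s: 13.52
ee_pos: [0.5756, -0.0211, 0.2123]
eef_rot: [3.141, -0.001, 0.124]
force: [-0.9, 0.7, -0.4]
grip_width: 0.0396
```

jog_arm(
  moves=[
    [[0, 0, 0], [0, 0, 0], 60],
    [[0, 0, 0], [0, 0, 0], 60],
    [[0, 0, 0], [0, 0, 0], 60],
    [[0, 0, 0], [0, 0, 0], 60],
    [[0, 0, 0], [0, 0, 0], 60],
  ],
)

```text
time_s: 13.93
ee_pos: [0.5756, -0.0189, 0.2113]
eef_rot: [-3.141, 0.0, 0.117]
force: [0.6, 0.8, 0.6]
grip_width: 0.06
```

```bash
python3 - <<'E'
from h import *
o=ctrl.get_obs();print(o["time_s"],o["ee_pos"],o["eef_rot"],o["force"],o["qpos"])
v=shot("wrist","w10")
E
```

```text
13.9333 [ 0.57558939 -0.01887337  0.21125125] [-3.14144389e+00  1.53142101e-04  1.17043579e-01] [0.55685749 0.76944333 0.55561371] [-9.64267738e-02  3.53611446e-01  1.43647384e+00  1.15705241e-04
  1.35168855e+00  1.35730083e+00]
```

View pics/w10.png

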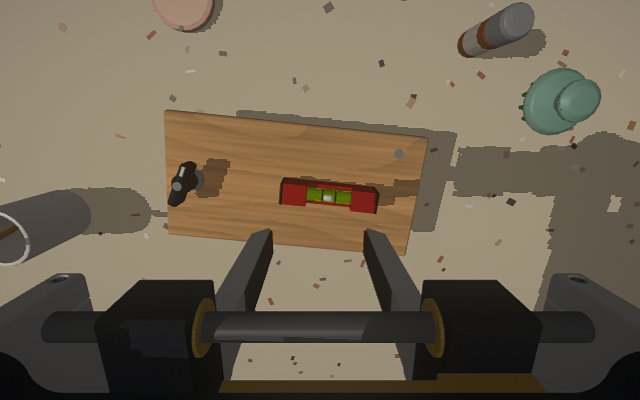

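```bash
python3 - <<'E'
from h import *
v=shot("wrist"); crop(v,(270,165,390,225),6.5,"w11")
E
```

```text
(no output)
```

View pics/w11.png

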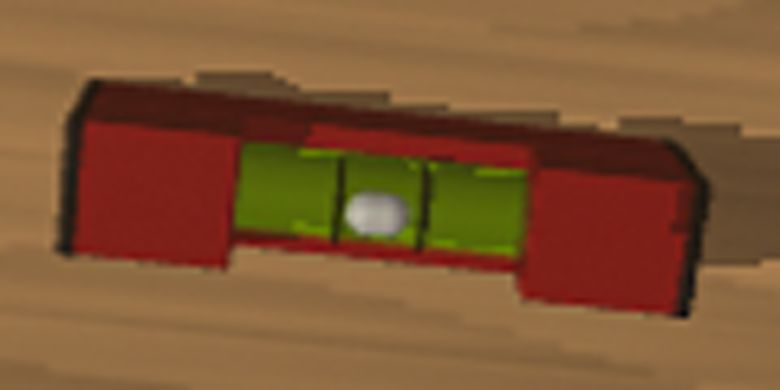

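The bubble at (377,213) sits midway between the rings at x≈336 and 421, about 0.3 mm off, so no correction is needed. Next I locate the level for pressing.

```bash
python3 - <<'E'
from h import *
v=shot("wrist"); a=shot("scene");b=shot("side")
T=lambda p:np.array(p)/6.5+(270,165)-.4
c=[(85,118),(62,253),(695,180),(685,315)]
Q=np.array([onz(v,T(p),.105) for p in c]);print(Q.round(4),Q.mean(0)); d=(Q[0]+Q[1]-Q[2]-Q[3]);print(np.linalg.norm(d)/2,np.arctan2(d[1],d[0]))
crop(a,(270,170,330,230),9,"sc12");crop(b,(280,170,340,230),9,"sd12")
print(ctrl.get_obs()["ee_pos"],ctrl.get_obs()["force"])
E
```

```text
[[ 0.5874  0.0169  0.105 ]
 [ 0.5655  0.0186  0.105 ]
 [ 0.5886 -0.0774  0.105 ]
 [ 0.5668 -0.0796  0.105 ]] [ 0.57707067 -0.03036909  0.105     ]
0.09629948468320829 1.584354801796184
[ 0.57561129 -0.01960903  0.21134575] [-0.83612917  0.06508258  0.43509516]
```

View pics/sc12.png

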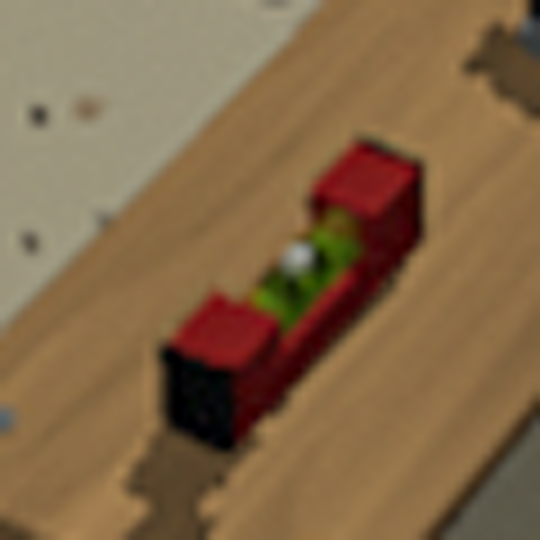

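View pics/sd12.png

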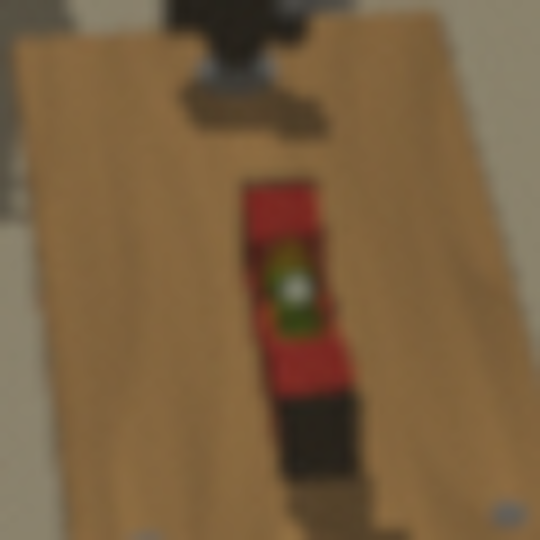

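The level lies centred on the deck with its bubble in the middle in both views. I align the fingers over both end blocks at 61 mm opening.

jog_arm(
  moves=[
    [[1, -10, 0], [0, 0, -1.2], 61],
    [[1, -10, -30], [0, 0, -1.2], 61],
    [[1, -10, -60], [0, 0, -1.2], 61],
    [[1, -10, -85], [0, 0, -1.2], 61],
    [[1, -10, -85], [0, 0, -1.2], 61],
  ],
)

```text
time_s: 14.6
ee_pos: [0.5744, -0.0297, 0.1216]
eef_rot: [-3.141, 0.007, 0.011]
force: [-0.0, 0.0, -0.9]
grip_width: 0.0609
```

jog_arm(
  moves=[
    [[0, 0, 0], [0, 0, 0], 61],
    [[0, 0, -8], [0, 0, 0], 61],
    [[0, 0, -12], [0, 0, 0], 61],
    [[0, 0, -12], [0, 0, 0], 61],
    [[0, 0, -12], [0, 0, 0], 61],
  ],
)

```text
time_s: 15.02
ee_pos: [0.5768, -0.03, 0.1149]
eef_rot: [3.141, -0.001, 0.011]
force: [-0.5, -0.2, 0.7]
grip_width: 0.0607
```

```bash
python3 - <<'E'
from h import *
o=ctrl.get_obs();print(o["time_s"],o["ee_pos"],o["eef_rot"],o["force"],o["grip_width"])
v=shot("wrist","w13");a=shot("scene");crop(a,(260,140,360,240),6,"sc13")
E
```

```text
15.0167 [ 0.57680613 -0.02995797  0.11493712] [ 3.14149710e+00 -7.38225899e-04  1.08916870e-02] [-0.47849186 -0.19613407  0.70897032] 0.06074686333025241
```

View pics/w13.png

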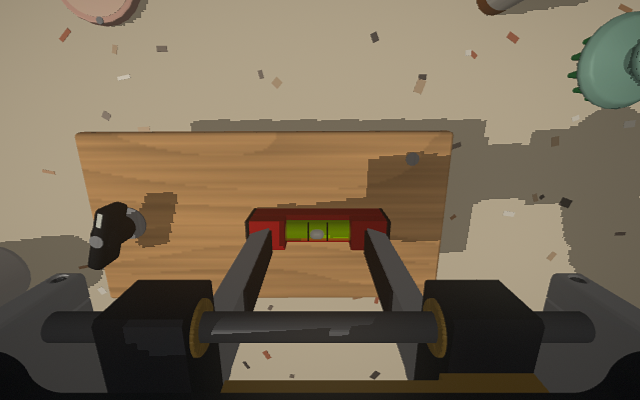

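View pics/sc13.png

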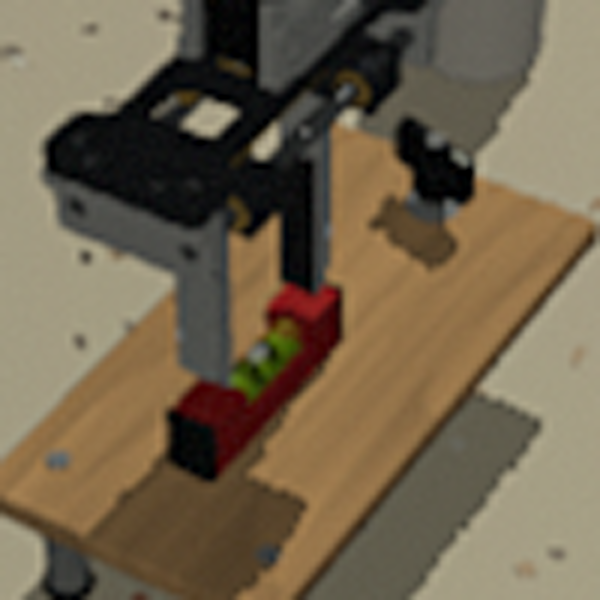

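The fingers stand over both end blocks (tips at (262,235) and (375,235)), and the bubble at (316,234) is between the rings at 308 and 327.

jog_arm(
  moves=[
    [[0, 0, -4], [0, 0, 0], 61],
    [[0, 0, -7], [0, 0, 0], 61],
    [[0, 0, -8], [0, 0, 0], 61],
    [[0, 0, -8], [0, 0, 0], 61],
    [[0, 0, -8], [0, 0, 0], 61],
  ],
)

```text
time_s: 15.53
ee_pos: [0.5765, -0.03, 0.1062]
eef_rot: [-3.142, 0.0, 0.011]
force: [-0.2, 0.0, -0.4]
grip_width: 0.0612
```

jog_arm(
  moves=[
    [[0, 0, -0.5], [0, 0, 0], 61],
    [[0, 0, -1], [0, 0, 0], 61],
    [[0, 0, -1], [0, 0, 0], 61],
  ],
)

```text
time_s: 15.78
ee_pos: [0.5767, -0.0299, 0.1055]
eef_rot: [-3.142, -0.0, 0.011]
force: [-0.1, -0.8, 0.6]
grip_width: 0.0614
```

jog_arm(
  moves=[
    [[0, 0, -0.5], [0, 0, 0], 61],
    [[0, 0, -1], [0, 0, 0], 61],
    [[0, 0, -1], [0, 0, 0], 61],
  ],
)

```text
time_s: 16.03
ee_pos: [0.5769, -0.0299, 0.1054]
eef_rot: [3.142, -0.001, 0.011]
force: [-3.4, 0.6, 9.8]
grip_width: 0.0609
```

jog_arm(
  moves=[
    [[0, 0, 0], [0, 0, 0], 61],
    [[0, 0, 0], [0, 0, 0], 61],
    [[0, 0, 0], [0, 0, 0], 61],
    [[0, 0, 0], [0, 0, 0], 61],
    [[0, 0, 0], [0, 0, 0], 61],
  ],
)

```text
time_s: 16.45
ee_pos: [0.5768, -0.0299, 0.1053]
eef_rot: [3.142, -0.001, 0.011]
force: [-3.3, 0.5, 9.2]
grip_width: 0.061
```

jog_arm(
  moves=[
    [[0, 0, 0], [0, 0, 0], 61],
    [[0, 0, 0], [0, 0, 0], 61],
    [[0, 0, 0], [0, 0, 0], 61],
    [[0, 0, 0], [0, 0, 0], 61],
    [[0, 0, 0], [0, 0, 0], 61],
  ],
)

```text
time_s: 16.87
ee_pos: [0.5769, -0.03, 0.1054]
eef_rot: [3.142, -0.001, 0.011]
force: [-3.9, -0.1, 8.8]
grip_width: 0.0609
```

jog_arm(
  moves=[
    [[0, 0, 0], [0, 0, 0], 61],
    [[0, 0, 0], [0, 0, 0], 61],
    [[0, 0, 0], [0, 0, 0], 61],
    [[0, 0, 0], [0, 0, 0], 61],
    [[0, 0, 0], [0, 0, 0], 61],
  ],
)

```text
time_s: 17.28
ee_pos: [0.5768, -0.0299, 0.1054]
eef_rot: [3.142, -0.001, 0.011]
force: [-4.0, 0.1, 9.5]
grip_width: 0.0613
```

```bash
python3 - <<'E'
from h import *
o=ctrl.get_obs();print(o["time_s"],o["ee_pos"],o["force"],o["grip_width"])
v=shot("wrist","w14");crop(v,(235,195,405,295),4.6,"w15");a=shot("scene");b=shot("side");crop(a,(260,140,360,240),6,"sc15")
E
```

```text
17.2833 [ 0.57684828 -0.02993926  0.10535583] [-3.98569629  0.10691972  9.52480357] 0.061339699327034286
```

View pics/w15.png

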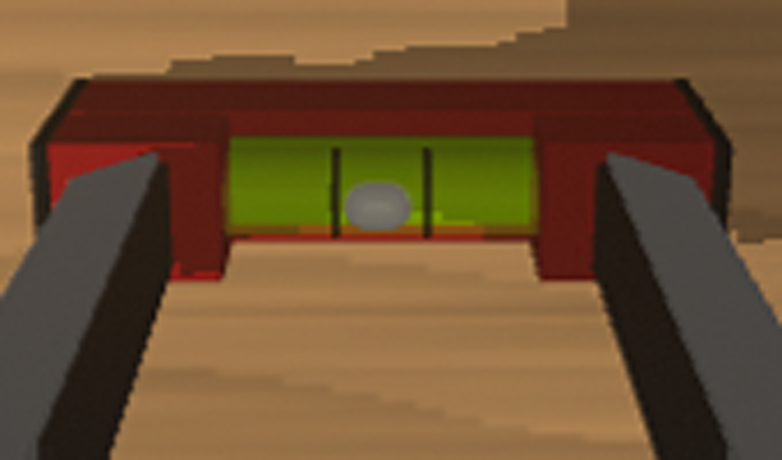

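View pics/sc15.png

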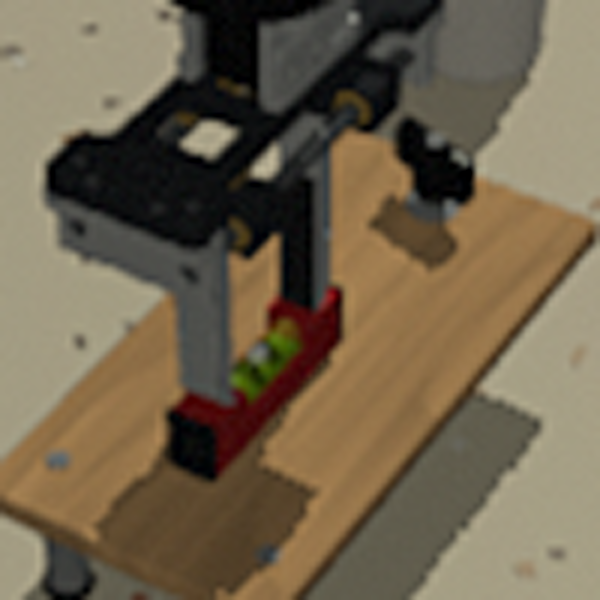

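Both fingers press on the end blocks. The bubble at (378,206) lies between the rings at 335 and 428, about 0.5 mm off the middle, and the push is steady at about 9.5 N.

```bash
python3 - <<'E'
from h import *
print(ctrl.hand_in())
E
```

```text
the job is handed in; nothing more can be done
None
```

The job is handed in. The level lies lengthwise on the deck's middle line, the shelf is levelled, and the arm is pressing the level down. The hand-in reported no verdict. The last clock reading was 17.3 s of the allowed 69 s.

- **Levelling:** The bubble started about 7 mm off the middle. After about 3 rad clockwise on the wing knob, the wrist picture showed it about 0.3 mm off with the level lying free.
- **Pressing:** Both fingertips rest on the end blocks. The last reading was 9.5 N down, steady for 1.2 s (8.8 to 9.5 N). The bubble was about 0.5 mm from the middle, between the lines.
- **Disagreement on the way:** I expected the knob to rise with the deck and lifted with it. The force reached about 12 N, so I took the lift out and the force fell to about 1 N, rising to 3.5 N by the end of the turn.
- **Remaining offset:** A sideways force of about 4 N stays on the tool while pressing. The level's position did not change.
- **Toiletries:** None was touched on purpose. They looked standing in the pictures, but I did not measure their positions again at the end.

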